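Walk a heavy power pack into its charging dock and lock it

ROBOT

A 6-joint arm with a two-finger parallel gripper is mounted at the origin on a cart in front of the work surface, level with it; the furniture and walls round the work are solid. World frame = base frame: x ahead of the robot, y to its left, z up, the work surface at z = 0. Lengths are in mm, angles in rad, forces in N, time in s.
With the tool pointing down it reaches from about 350 to 975 mm from the base axis. Payload 7.1 kg.
Tool frame: the origin (TCP) lies between the finger pads; the fingertips stand 19 mm ahead of it and the grasp point (between the pads) is the TCP (ctrl.tcp_to_tips is the distance from the TCP to the fingertips, in mm); z points along the fingers, y is the line along which they close (so a half turn about z gives the same grasp; the last joint's range is limited). The gripper opens to 88 mm and grips with 3 to 60 N. Pads are 20 mm wide; open, the fingers measure 115 mm over their backs; the gripper's body (75 mm by 178 mm) begins 61 mm behind the grasp point.
Start: joints at [1.14, 0.423, 1.63, -0, 1.089, -0.019], TCP at [250.13, 572.748, 218.175] pointing down, gripper open.
Joint ranges: [-3, 3], [-0.9, 2.11], [0.09, 2.58], [-1.31, 4.45], [0.11, 2.69], [-2.54, 2.54]. Speed limits (rad/s): [2.39, 2.39, 3.01, 3.14, 3.14, 3.14].

INTERFACE

Orientations are given as a rotation vector (axis times angle).
In Python, from workcell import status, optics, ctrl gives the robot as it stands. The module is installed in compiled form; this text tells all that it offers.
- The arm moves only by the shell command python3 -m inch 'ROWS'. ROWS is JSON, a list that holds one entry, the list of rows, each a list of 7 numbers: the shift along the tool's x, y, z in mm, then the turn, a rotation vector about the tool's x, y, z in rad, then the opening in per cent of the stroke, from 0 (shut) to 100 (fully open). A call has 1 to 20 rows; each row is the pose to reach, as a shift and turn from the pose commanded when the call began, along the tool's axes at that moment; what a row does not reach only later rows make up. A row lasts 1/10 s, in which the tool goes at most 50 mm and 8.59 degrees, less where a joint would pass 70% of its speed; a pose out of reach is approached as far as the arm can. A call with a gripper value outside its range is refused whole. The fingers move at their own pace and stop on an object; the grip force is fixed at half the most. Time passes only in rows, so rows that repeat a pose let the fingers close. It gives the time, the measured TCP pose, the force, the opening and the grip force at its end, in the units of the state.
- status.get_obs(): the state, without advancing time (a new reading comes with each control period).
- optics.get_image(name): name is "side" or "top" or "wrist"; returns a dict with "frame" (480x640x3 uint8, red, green, blue), "fx", "fy", "cx", "cy" (pixels), "rvec" (rotation vector, rad) and "tvec" (3), from world to camera coordinates, as OpenCV has them; the wrist camera has in their place "hand_eye" (4x4, takes a point from camera to tool coordinates, whose origin is the TCP and whose axes are the flange's). Camera axes: x right, y down, z forward; pixel columns grow to the right and rows downward; lengths in mm; the calibration is good to about 2 mm. A picture is of the moment at which its call begins: read the wrist's pose just before it. There is no depth.
- ctrl.close_job(): hands the job in; it is judged then, once.
The state is a dict: "t": time; "qpos": joint angles; "qvel": joint speeds; "joint_torque": joint torques, N m; "ee_pos": TCP position; "orientation": TCP orientation; "ft_force": force on the tool from outside, world axes, zero at the start; "moment": the same for the moment, N m; "width": finger opening in mm; "grasp_force": force on a finger pad.
Only numpy, scipy, OpenCV 4.12 (cv2) and the standard library are available. Lean on these libraries where they do the work, as an engineer would, in place of code of your own. Each camera call takes 0.05 s, during which the arm holds its last target. There are 200 camera calls.

TASK

Walk the heavy power pack into its charging dock: it is too heavy to shove squarely, so push its near face close to the left and the right corner in turn, a little at a time, never pressing on the pack or dock with more than 20 newtons, until it sits fully home against the back wall with both sprung contacts pressed in. Then swing the red catch fully shut across the front of the pack and let go, leaving the other things on the desk where they are.

Things in the scene. Friction and masses are not known exactly. Their poses are not given: they have to be found in the camera images.
- pack: Heavy grey power pack, black lid, 4.1 kg, 120 (x) x 220 (y) x 74 mm; top 79 mm over the desk. Origin: centre of its underside; x to rear face; y left. Near face: slippery orange corner buffers, y = +-50 to +-110, front x = -60, 15 to 63 mm over the desk; lamps between. Feet at x = +-22, y = +-45. A middle push takes 21-27 N, one near a corner 10-15 N: it pivots on the other side's feet.
- dock: Charging dock, fixed: grey slide plate 5 mm thick, 300 mm wide (y), from x = -165 to +90 mm; the pack stands on it. Origin: on the desk below the origin of a pack fully home; x to the blue back wall (rubber face at x = +60, 65 mm high); y left. Fully home, the pack's rear face touches the wall. Cheeks 236 mm apart, x = 0 to +60, 45 mm high, mouths flared to x = -32.
- contact_left (a joint): Left (+y) sprung brass pin in the dock's back wall, at the dock's y = +80 mm, 42 mm above the desk: how far it is pressed in, m. 0 = stands 6 mm out of the wall; 0.006 = flush, the pack touching the wall. Spring 0.15 N/mm, too weak to push the pack back.
- contact_right (a joint): Right (-y) sprung brass pin, at the dock's y = -80 mm; otherwise as the left one.
- catch (a joint): Red catch bar, 62 mm long, on an upright pivot at the dock's front left; rad, stays where left (0.06 N m). 0 = open, bar pointing half-way between the dock's -x and +y; grows counter-clockwise seen from above; 2.356 = shut (end stop), bar along the dock's -y, 3 mm before the near face of a pack fully home. It cannot shut on a pack over 3 mm out.
- catch_pin (a point): Centre of the black upright pin at the catch bar's free end: 12 mm in diameter, 56 mm from the pivot, from 40 to 74 mm above the desk. Push it sideways or pinch it from above.
- catch_pivot (a point): On the catch's pivot axis, at catch_pin's height; at x = -68, y = +138 mm in the dock's frame. Bar and pivot reach 42 mm above the desk.
- marker: black and white marker pen, 17x135x16 mm, lying just left of the dock; origin: centre of its underside. To be left alone.
- snips: small pliers with blue handles, 41x122x10 mm, lying just right of the dock; origin: centre of its underside. To be left alone.
- board: small green circuit board, 45x62x15 mm, on the left of the desk; origin: centre of its underside. To be left alone.
- driver: screwdriver with blue handle, 22x150x24 mm, on the left of the desk; origin: centre of its underside. To be left alone.
- tape: roll of orange tape, 70x70x17 mm, on the left of the desk; origin: centre of its underside. To be left alone.

How it is judged:
By the outcome, as a careful person would: the job done as asked, in the order asked, and still so for the second after the job is handed in, with the robot touching nothing.
It also fails if it takes over 72 s, if anything falls off the work surface, if the arm or the gripper's body presses on something with over 40 N, if the wrist force passes 120 N, or if a joint passes its speed limit or range.

## Working session

There is one attempt and no reset: what is moved stays moved. The work goes in short steps, Python scripts to look and compute and a shell command to move; the robot and the scene stay as the last step left them, time stands still between calls to the robot, and variables do not carry over. Pictures are saved under pics/ and viewed, at most 10 in all, crops included, and the job is handed in when it is done.

```bash
mkdir -p pics
cat > h.py <<'E'
import numpy as np, cv2
from scipy.spatial.transform import Rotation as R
from workcell import status, optics, ctrl
def snap(n,f):
    o=status.get_obs(); im=optics.get_image(n)
    cv2.imwrite('pics/'+f,cv2.cvtColor(im['frame'],cv2.COLOR_RGB2BGR))
    im['obs']=o; np.save('pics/'+f+'.npy',{k:v for k,v in im.items()},allow_pickle=True); return im
def load(f): return np.load('pics/'+f+'.npy',allow_pickle=True).item()
def ray(im,u,v):
    d=np.array([(u-im['cx'])/im['fx'],(v-im['cy'])/im['fy'],1.])
    if 'rvec' in im:
        r=R.from_rotvec(np.ravel(im['rvec'])).as_matrix(); return -r.T@np.ravel(im['tvec']), r.T@d
    H=np.array(im['hand_eye']); o=im['obs']; r=R.from_rotvec(o['orientation']).as_matrix()
    return r@H[:3,3]+o['ee_pos'], r@H[:3,:3]@d
def px(im,u,v,z):
    c,d=ray(im,u,v); return (c+d*(z-c[2])/d[2]).round(1)
def proj(im,P):
    P=np.atleast_2d(np.array(P,float))
    if 'rvec' in im:
        r=R.from_rotvec(np.ravel(im['rvec'])).as_matrix(); q=P@r.T+np.ravel(im['tvec'])
    else:
        c,_=ray(im,0,0); H=np.array(im['hand_eye']); r=R.from_rotvec(im['obs']['orientation']).as_matrix()@H[:3,:3]; q=(P-c)@r
    return np.c_[q[:,0]/q[:,2]*im['fx']+im['cx'],q[:,1]/q[:,2]*im['fy']+im['cy']].round(1)
E
python3 - <<'E'
from h import *
snap('top','top1.png');snap('side','side1.png');o=status.get_obs();print(o)
E
```

```text
{'t': 0.1, 'qpos': array([ 1.13998459e+00,  4.23751673e-01,  1.63060648e+00, -4.10668145e-05,
        1.08858612e+00, -1.89960687e-02]), 'qvel': array([ 0.00130843, -0.00219937, -0.00325752, -0.00018382,  0.00258026,
       -0.00101209]), 'joint_torque': array([ 4.04640823e-04, -5.45623863e+01, -2.74324912e+01,  6.44612010e-02,
        1.88595999e-02, -1.65442128e-05]), 'ee_pos': array([249.9456674 , 572.29669716, 217.49017783]), 'orientation': array([-6.42233314e-01, -3.07497404e+00,  2.08221423e-03]), 'ft_force': array([ 0.9637489 ,  0.59261677, -0.43797468]), 'moment': array([ 0.00987192, -0.04590359,  0.0506014 ]), 'grasp_force': 0.0, 'width': 87.79427110374314}
```

View pics/top1.png

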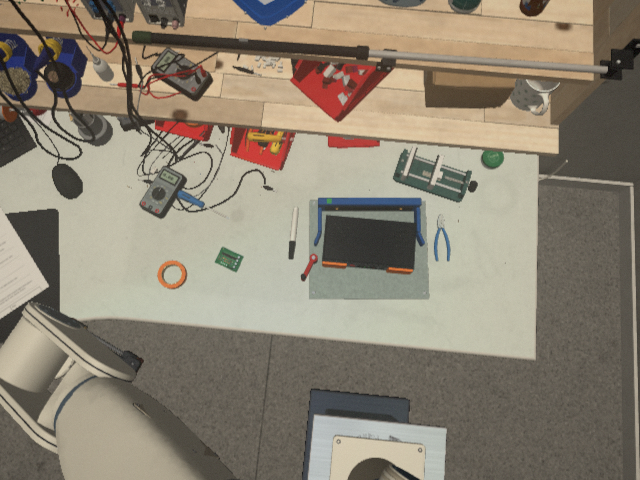

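View pics/side1.png

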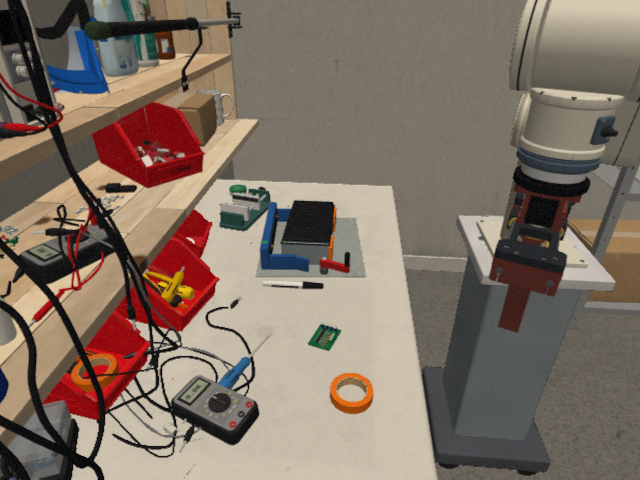

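Top view: dock plate at about (309–428, 199–298), pack lid (323–415, 216–271), catch pin near (314,257), pivot near (304,277) or vice versa. I'll zoom in for accuracy.

Run:
```python
from h import *
im=load('top1.png'); f=cv2.cvtColor(im['frame'],cv2.COLOR_RGB2BGR)
c=f[190:305,285:445]; cv2.imwrite('pics/c1.png',cv2.resize(c,None,fx=5,fy=5,interpolation=cv2.INTER_CUBIC))
for n,u,v,z in [('plFL',309,298,5),('plFR',428,298,5),('plBL',309,199,5),('plBR',428,200,5)]: print(n,px(im,u,v,z))
```

```text
plFL [424.5 196.9   5. ]
plFR [453.6 -97.6   5. ]
plBL [679.3 223.    5. ]
plBR [706.8 -83.    5. ]
```

View pics/c1.png

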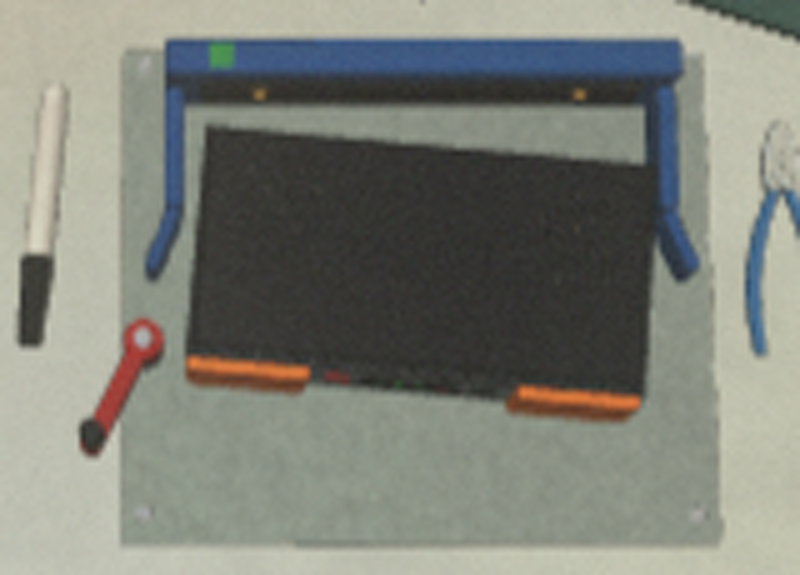

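```bash
cat >> h.py <<'E'
from scipy.optimize import least_squares
def fit(im,model,pix,x0):
    model=np.array(model,float);pix=np.array(pix,float)
    def f(p): 
        return (proj(im,tf(p,model))-pix).ravel()
    def proj(im,P):
        r=R.from_rotvec(np.ravel(im['rvec'])).as_matrix(); q=P@r.T+np.ravel(im['tvec'])
        return np.c_[q[:,0]/q[:,2]*im['fx']+im['cx'],q[:,1]/q[:,2]*im['fy']+im['cy']]
    s=least_squares(f,x0,x_scale=[100,100,1],loss='soft_l1'); return s.x,s.fun.reshape(-1,2).round(1)
def tf(p,M):
    M=np.atleast_2d(np.array(M,float)); c,s=np.cos(p[2]),np.sin(p[2])
    return np.c_[p[0]+c*M[:,0]-s*M[:,1],p[1]+s*M[:,0]+c*M[:,1],M[:,2]]
E
python3 - <<'E'
from h import *
im=load('top1.png')
C=lambda U,V:((U+.5)/5-.5+285,(V+.5)/5-.5+190)
p,r=fit(im,[[-165,150,5],[-165,-150,5],[90,150,5],[90,-150,5],[-68,138,42],[56,80,42],[56,-80,42]],
 [C(122,545),C(720,546),C(124,50),C(703,55),C(146,336),C(260,95),C(580,95)],[590,60,0.1]);print('dock',p,r.tolist())
q,r=fit(im,[[60,110,79],[60,-110,79],[-60,110,63],[-60,50,63],[-60,-50,63],[-60,-110,63]],
 [C(207,127),C(657,165),C(188,375),C(308,387),C(508,404),C(639,411)],[560,60,0.0]);print('pack',q,r.tolist())
c,s=np.cos(p[2]),np.sin(p[2]);d=q[:2]-p[:2]
print('pack in dock',c*d[0]+s*d[1],-s*d[0]+c*d[1],q[2]-p[2])
pin=px(im,*C(93,428),74);pv=tf(p,[[-68,138,60]])[0];print('pin',pin,'pivot',pv,np.hypot(*(pin-pv)[:2]))
print('open pin pred',tf(p,[[-68-39.6,138+39.6,74]]))
o=status.get_obs();print(R.from_rotvec(o['orientation']).as_matrix().round(3), np.ravel(ray(im,0,0)[0]))
E
```

```text
dock [6.02036105e+02 6.44667943e+01 9.45141603e-02] [[-0.6, -0.3], [0.5, -0.0], [-0.2, 0.1], [0.2, -0.5], [-0.4, 0.4], [0.2, -0.0], [0.2, 0.2]]
pack [5.62592002e+02 6.48921750e+01 1.30036268e-02] [[-0.5, -0.1], [0.2, -0.2], [-1.0, 0.1], [-0.1, -0.2], [1.4, -0.1], [0.2, 0.6]]
pack in dock -39.22791377231733 4.145960642723205 -0.08151053354275789
pin [469.8 214.2  74. ] pivot [521.31605416 195.43348245  60.        ] 54.8277850876748
open pin pred [[478.15560355 231.1195512   74.        ]]
[[-0.916  0.4   -0.001]
 [ 0.4    0.916 -0.001]
 [-0.    -0.001 -1.   ]] [ 286.19979857  159.54811215 1314.02168744]
```

```bash
python3 -m inch '[[[-450,-460,0,0,0,-0.506,0],[-450,-460,0,0,0,-0.506,0],[-450,-460,0,0,0,-0.506,0],[-450,-460,0,0,0,-0.506,0],[-450,-460,0,0,0,-0.506,0],[-450,-460,0,0,0,-0.506,0],[-450,-460,0,0,0,-0.506,0],[-450,-460,0,0,0,-0.506,0],[-450,-460,0,0,0,-0.506,0],[-450,-460,0,0,0,-0.506,0],[-450,-460,0,0,0,-0.506,0],[-450,-460,0,0,0,-0.506,0],[-450,-460,0,0,0,-0.506,0],[-450,-460,0,0,0,-0.506,0],[-450,-460,0,0,0,-0.506,0],[-450,-460,0,0,0,-0.506,0],[-450,-460,0,0,0,-0.506,0]]]'
cat > d.py <<'E'
from h import *
D=np.array([602.0,64.5,.0945])
o=status.get_obs(); m=R.from_rotvec(o['orientation']).as_matrix()
c,s=np.cos(D[2]),np.sin(D[2]);d=np.array(o['ee_pos'])[:2]-D[:2]
f=o['ft_force']
print('t',round(o['t'],2),'tcp dock',round(c*d[0]+s*d[1],1),round(-s*d[0]+c*d[1],1),'z',round(o['ee_pos'][2],1),'F dock',round(c*f[0]+s*f[1],1),round(-s*f[0]+c*f[1],1),round(f[2],1),'tooly yaw',round(np.arctan2(m[1,1],m[0,1])-np.pi/2,4),'w',round(o['width'],1))
E
python3 d.py
```

```text
t: 1.8
ee_pos: [477.8, -27.7, 218.0]
orientation: [0.151, -3.137, -0.0]
ft_force: [-0.2, -0.7, 0.4]
width: 0.7
grasp_force: 0.0
t 1.8 tcp dock -132.3 -80.1 z 218.0 F dock -0.3 -0.7 0.4 tooly yaw 0.096 w 0.7
```

```bash
python3 -m inch '[[[0,0,50,0,0,0,0],[0,0,100,0,0,0,0],[0,0,150,0,0,0,0],[0,0,177,0,0,0,0],[0,0,177,0,0,0,0],[-4,0,177,0,0,0,0],[-8,0,177,0,0,0,0],[-11,0,177,0,0,0,0],[-13,0,177,0,0,0,0],[-14,0,177,0,0,0,0],[-15,0,177,0,0,0,0],[-16,0,177,0,0,0,0],[-17,0,177,0,0,0,0],[-18,0,177,0,0,0,0]]]'; python3 d.py
```

```text
t: 3.2
ee_pos: [494.3, -27.1, 40.7]
orientation: [0.148, -3.134, -0.001]
ft_force: [-6.8, 0.0, 1.8]
width: 0.4
grasp_force: 3.4
t 3.2 tcp dock -115.8 -81.1 z 40.7 F dock -6.8 0.7 1.8 tooly yaw 0.0941 w 0.4
```

```bash
python3 -m inch '[[[-1,0,0,0,0,0,0],[-2,0,0,0,0,0,0],[-3,0,0,0,0,0,0]]]'; python3 d.py;  python3 -m inch '[[[-1,0,0,0,0,0,0],[-2,0,0,0,0,0,0],[-3,0,0,0,0,0,0]]]'; python3 d.py
```

```text
t: 3.5
ee_pos: [494.4, -26.7, 40.0]
orientation: [0.147, -3.128, -0.002]
ft_force: [-10.7, -0.4, 3.1]
width: 0.0
grasp_force: 5.7
t 3.5 tcp dock -115.7 -80.6 z 40.0 F dock -10.7 0.6 3.1 tooly yaw 0.0941 w 0.0
t: 3.8
ee_pos: [497.1, -26.6, 39.8]
orientation: [0.147, -3.128, -0.001]
ft_force: [-11.3, -1.9, 0.6]
width: 0.4
grasp_force: 5.6
t 3.8 tcp dock -113.0 -80.8 z 39.8 F dock -11.4 -0.9 0.6 tooly yaw 0.0942 w 0.4
```

```bash
python3 -m inch '[[[-1,0,0,0,0,0,0],[-2,0,0,0,0,0,0],[-3,0,0,0,0,0,0],[-4,0,0,0,0,0,0],[-5,0,0,0,0,0,0]]]'; python3 d.py;  python3 -m inch '[[[-1,0,0,0,0,0,0],[-2,0,0,0,0,0,0],[-3,0,0,0,0,0,0],[-4,0,0,0,0,0,0],[-5,0,0,0,0,0,0],[-6,0,0,0,0,0,0],[-7,0,0,0,0,0,0],[-8,0,0,0,0,0,0]]]'; python3 d.py
```

```text
t: 4.3
ee_pos: [502.2, -26.3, 39.7]
orientation: [0.147, -3.128, -0.001]
ft_force: [-10.8, -2.9, 0.5]
width: 0.6
grasp_force: 5.6
t 4.3 tcp dock -108.0 -81.0 z 39.7 F dock -11.0 -1.9 0.5 tooly yaw 0.0942 w 0.6
t: 5.1
ee_pos: [509.2, -25.7, 39.5]
orientation: [0.148, -3.126, -0.001]
ft_force: [-13.8, -4.6, 1.5]
width: 0.5
grasp_force: 6.7
t 5.1 tcp dock -100.9 -81.0 z 39.5 F dock -14.1 -3.3 1.5 tooly yaw 0.0947 w 0.5
```

```bash
python3 -m inch '[[[30,0,0,0,0,0,0],[30,0,0,0,0,0,0]]]'
python3 - <<'E'
from h import *
im=snap('top','top2.png'); f=cv2.cvtColor(im['frame'],cv2.COLOR_RGB2BGR)
a=cv2.resize(f[190:305,285:445],None,fx=5,fy=5,interpolation=cv2.INTER_CUBIC); cv2.imwrite('pics/c2.png',a)
E
```

```text
t: 5.3
ee_pos: [481.6, -28.2, 40.4]
orientation: [0.147, -3.134, -0.001]
ft_force: [0.0, 0.6, 0.6]
width: 0.6
grasp_force: 0.0
```

View pics/c2.png

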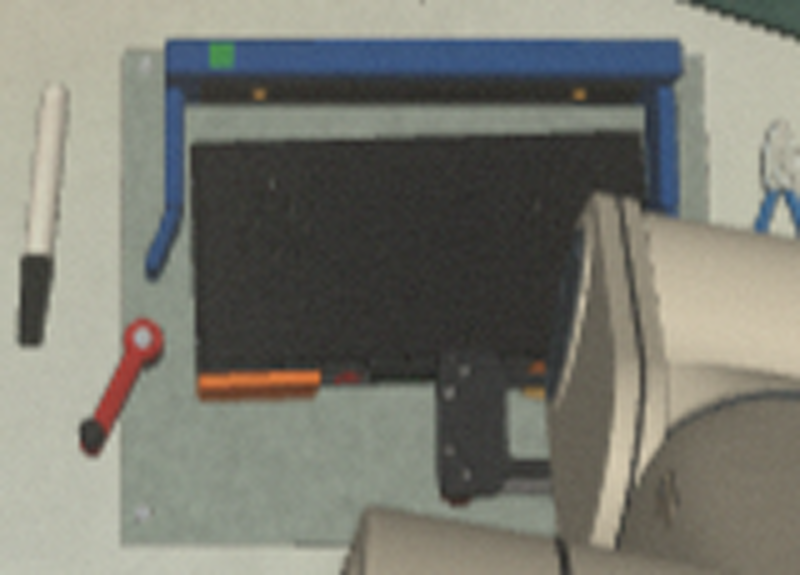

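The pack is now turned slightly counter-clockwise: rear corners at crop (191,145) and (643,131), left buffer at (199–320, ~389). Fitting.

```bash
cat > pk.py <<'E'
from h import *
def C(U,V): return ((U+.5)/5-.5+285,(V+.5)/5-.5+190)
def pack(f,M,P):
    D=np.array([602.0,64.5,.0945]); im=load(f)
    q,r=fit(im,M,[C(*a) for a in P],[580,60,0.1]); c,s=np.cos(D[2]),np.sin(D[2]);d=q[:2]-D[:2]
    print(q.round(4),r.tolist()); print('in dock',round(c*d[0]+s*d[1],1),round(-s*d[0]+c*d[1],1),round(q[2]-D[2],4))
E
python3 - <<'E'
from pk import *
pack('top2.png',[[60,110,79],[60,-110,79],[-60,110,63],[-60,50,63]],[(191,145),(643,131),(199,389),(320,386)])
E
```

```text
[5.672477e+02 6.514160e+01 1.240000e-01] [[-0.1, -0.8], [0.3, -0.2], [-0.4, 0.4], [0.3, 0.4]]
in dock -34.5 3.9 0.0295
```

```bash
python3 -m inch '[[[0,50,0,0,0,0,0],[0,100,0,0,0,0,0],[0,150,0,0,0,0,0],[0,175,0,0,0,0,0],[-5,175,0,0,0,0,0],[-10,175,0,0,0,0,0],[-14,175,0,0,0,0,0],[-16,175,0,0,0,0,0],[-17,175,0,0,0,0,0],[-18,175,0,0,0,0,0],[-19,175,0,0,0,0,0],[-20,175,0,0,0,0,0],[-21,175,0,0,0,0,0],[-22,175,0,0,0,0,0],[-23,175,0,0,0,0,0],[-24,175,0,0,0,0,0],[-25,175,0,0,0,0,0]]]'; python3 d.py
```

```text
t: 7.05
ee_pos: [488.7, 147.4, 39.9]
orientation: [0.148, -3.128, 0.003]
ft_force: [-11.9, 1.3, 1.5]
width: 0.1
grasp_force: 5.8
t 7.05 tcp dock -104.9 93.3 z 39.9 F dock -11.7 2.4 1.5 tooly yaw 0.0944 w 0.1
```

```bash
python3 -m inch '[[[-1,0,0,0,0,0,0],[-2,0,0,0,0,0,0],[-3,0,0,0,0,0,0],[-4,0,0,0,0,0,0],[-5,0,0,0,0,0,0]]]'; python3 d.py;  python3 -m inch '[[[-1,0,0,0,0,0,0],[-2,0,0,0,0,0,0],[-3,0,0,0,0,0,0],[-4,0,0,0,0,0,0],[-5,0,0,0,0,0,0],[-6,0,0,0,0,0,0],[-7,0,0,0,0,0,0]]]'; python3 d.py
```

```text
t: 7.55
ee_pos: [493.2, 148.0, 39.7]
orientation: [0.147, -3.127, 0.003]
ft_force: [-12.9, 0.5, 1.2]
width: 0.2
grasp_force: 6.4
t 7.55 tcp dock -100.4 93.4 z 39.7 F dock -12.8 1.7 1.2 tooly yaw 0.094 w 0.2
t: 8.25
ee_pos: [499.9, 148.8, 39.6]
orientation: [0.147, -3.127, 0.002]
ft_force: [-13.5, 2.5, -0.3]
width: -0.0
grasp_force: 6.6
t 8.25 tcp dock -93.7 93.5 z 39.6 F dock -13.2 3.8 -0.3 tooly yaw 0.0938 w -0.0
```

```bash
python3 -m inch '[[[-1,0,0,0,0,0,0],[-2,0,0,0,0,0,0],[-3,0,0,0,0,0,0],[32,0,0,0,0,0,0],[32,-50,0,0,0,0,0],[32,-100,0,0,0,0,0],[32,-150,0,0,0,0,0],[32,-178,0,0,0,0,0],[27,-178,0,0,0,0,0],[22,-178,0,0,0,0,0],[20,-178,0,0,0,0,0],[19,-178,0,0,0,0,0],[18,-178,0,0,0,0,0],[17,-178,0,0,0,0,0],[16,-178,0,0,0,0,0],[15,-178,0,0,0,0,0],[14,-178,0,0,0,0,0],[13,-178,0,0,0,0,0],[12,-178,0,0,0,0,0],[11,-178,0,0,0,0,0]]]'; python3 d.py
```

```text
t: 10.25
ee_pos: [506.6, -28.0, 39.9]
orientation: [0.15, -3.129, -0.001]
ft_force: [-10.1, -2.8, 0.2]
width: 0.3
grasp_force: 5.5
t 10.25 tcp dock -103.7 -83.1 z 39.9 F dock -10.3 -1.9 0.2 tooly yaw 0.0955 w 0.3
```

```bash
python3 -m inch '[[[-1,0,0,0,0,0,0],[-2,0,0,0,0,0,0],[-3,0,0,0,0,0,0],[-4,0,0,0,0,0,0],[-5,0,0,0,0,0,0]]]'; python3 d.py;  python3 -m inch '[[[-1,0,0,0,0,0,0],[-2,0,0,0,0,0,0],[-3,0,0,0,0,0,0],[-4,0,0,0,0,0,0],[-5,0,0,0,0,0,0],[-6,0,0,0,0,0,0],[-7,0,0,0,0,0,0]]]'; python3 d.py
```

```text
t: 10.75
ee_pos: [511.6, -27.6, 39.8]
orientation: [0.15, -3.128, -0.001]
ft_force: [-11.1, -2.9, 0.9]
width: 0.6
grasp_force: 5.5
t 10.75 tcp dock -98.7 -83.2 z 39.8 F dock -11.4 -1.9 0.9 tooly yaw 0.0955 w 0.6
t: 11.45
ee_pos: [517.8, -27.0, 39.6]
orientation: [0.15, -3.127, -0.001]
ft_force: [-12.8, -3.8, -0.1]
width: 0.6
grasp_force: 6.5
t 11.45 tcp dock -92.4 -83.2 z 39.6 F dock -13.1 -2.6 -0.1 tooly yaw 0.096 w 0.6
```

```bash
python3 -m inch '[[[-1,0,0,0,0,0,0],[-2,0,0,0,0,0,0],[-3,0,0,0,0,0,0],[30,0,0,0,0,0,0],[30,50,0,0,0,0,0],[30,100,0,0,0,0,0],[30,150,0,0,0,0,0],[30,178,0,0,0,0,0],[22,178,0,0,0,0,0],[15,178,0,0,0,0,0],[13,178,0,0,0,0,0],[12,178,0,0,0,0,0],[11,178,0,0,0,0,0],[10,178,0,0,0,0,0],[9,178,0,0,0,0,0],[8,178,0,0,0,0,0],[7,178,0,0,0,0,0],[6,178,0,0,0,0,0],[5,178,0,0,0,0,0],[4,178,0,0,0,0,0]]]'; python3 d.py
```

```text
t: 13.45
ee_pos: [497.8, 148.1, 39.9]
orientation: [0.147, -3.128, 0.003]
ft_force: [-12.1, -0.4, 0.9]
width: 0.2
grasp_force: 5.7
t 13.45 tcp dock -95.9 93.1 z 39.9 F dock -12.1 0.7 0.9 tooly yaw 0.094 w 0.2
```

```bash
python3 -m inch '[[[-1,0,0,0,0,0,0],[-2,0,0,0,0,0,0],[-3,0,0,0,0,0,0],[-4,0,0,0,0,0,0],[-5,0,0,0,0,0,0]]]'; python3 d.py;  python3 -m inch '[[[-1,0,0,0,0,0,0],[-2,0,0,0,0,0,0],[-3,0,0,0,0,0,0],[-4,0,0,0,0,0,0],[-5,0,0,0,0,0,0],[-6,0,0,0,0,0,0]]]'; python3 d.py
```

```text
t: 13.95
ee_pos: [502.5, 148.7, 39.7]
orientation: [0.147, -3.128, 0.002]
ft_force: [-12.3, 1.2, 1.7]
width: 0.9
grasp_force: 6.0
t 13.95 tcp dock -91.1 93.2 z 39.7 F dock -12.1 2.4 1.7 tooly yaw 0.0938 w 0.9
t: 14.55
ee_pos: [507.9, 149.3, 39.5]
orientation: [0.146, -3.127, 0.002]
ft_force: [-13.4, 1.5, -0.4]
width: 0.3
grasp_force: 6.6
t 14.55 tcp dock -85.7 93.3 z 39.5 F dock -13.2 2.8 -0.4 tooly yaw 0.0934 w 0.3
```

```bash
python3 -m inch '[[[30,0,0,0,0,0,0],[30,-50,0,0,0,0,0],[30,-100,0,0,0,0,0],[30,-150,0,0,0,0,0],[30,-178,0,0,0,0,0],[30,-178,0,0,0,0,0]]]'
python3 - <<'E'
from h import *
im=snap('top','top3.png'); f=cv2.cvtColor(im['frame'],cv2.COLOR_RGB2BGR)
a=cv2.resize(f[190:305,285:445],None,fx=5,fy=5,interpolation=cv2.INTER_CUBIC); cv2.imwrite('pics/c3.png',a)
E
```

```text
t: 15.15
ee_pos: [501.6, -33.0, 41.4]
orientation: [-0.141, 3.137, -0.001]
ft_force: [0.8, 0.0, -0.3]
width: 0.5
grasp_force: 0.0
```

View pics/c3.png

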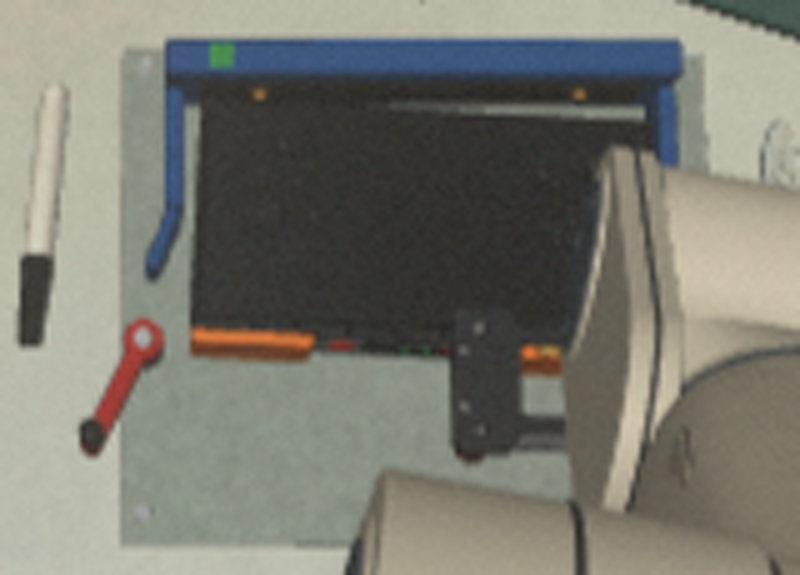

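Pack now turned clockwise: left buffer edge (191–313, ~345–349), rear right lid corner about (650,121); right gap to the wall remains.

```bash
python3 - <<'E'
from pk import *
pack('top3.png',[[60,110,79],[60,-110,79],[-60,110,63],[-60,50,63],[-60,-50,63]],[(202,97),(650,121),(191,345),(313,350),(522,363)])
E
python3 d.py
```

```text
[5.81075e+02 6.57276e+01 4.73000e-02] [[-0.1, -0.0], [1.0, -0.3], [-0.4, 0.1], [0.0, 0.4], [-0.3, -0.1]]
in dock -20.7 3.2 -0.0472
t 15.2 tcp dock -109.4 -86.0 z 41.4 F dock -0.4 0.0 0.1 tooly yaw 0.0906 w 0.4
```

```bash
python3 -m inch '[[[-7,0,0,0,0,0,0],[-12,0,0,0,0,0,0],[-14,0,0,0,0,0,0],[-15,0,0,0,0,0,0],[-16,0,0,0,0,0,0],[-17,0,0,0,0,0,0],[-18,0,0,0,0,0,0],[-19,0,0,0,0,0,0],[-20,0,0,0,0,0,0],[-21,0,0,0,0,0,0],[-22,0,0,0,0,0,0],[-23,0,0,0,0,0,0],[-24,0,0,0,0,0,0],[-25,0,0,0,0,0,0]]]'; python3 d.py
```

```text
t: 16.6
ee_pos: [520.4, -27.6, 39.8]
orientation: [0.147, -3.128, -0.001]
ft_force: [-11.0, -3.9, 1.5]
width: 0.3
grasp_force: 5.7
t 16.6 tcp dock -89.9 -84.0 z 39.8 F dock -11.3 -2.8 1.5 tooly yaw 0.0942 w 0.3
```

```bash
python3 -m inch '[[[-1,0,0,0,0,0,0],[-2,0,0,0,0,0,0],[-3,0,0,0,0,0,0],[-4,0,0,0,0,0,0],[-5,0,0,0,0,0,0]]]'; python3 d.py;  python3 -m inch '[[[-1,0,0,0,0,0,0],[-2,0,0,0,0,0,0],[-3,0,0,0,0,0,0],[-4,0,0,0,0,0,0],[-5,0,0,0,0,0,0]]]'; python3 d.py
```

```text
t: 17.1
ee_pos: [524.7, -27.3, 39.6]
orientation: [0.148, -3.127, -0.001]
ft_force: [-12.1, -3.7, 1.9]
width: 0.6
grasp_force: 6.5
t 17.1 tcp dock -85.6 -84.1 z 39.6 F dock -12.4 -2.5 1.9 tooly yaw 0.0946 w 0.6
t: 17.6
ee_pos: [529.5, -26.9, 39.5]
orientation: [0.148, -3.127, -0.0]
ft_force: [-12.3, -4.9, 0.1]
width: 0.4
grasp_force: 6.6
t 17.6 tcp dock -80.8 -84.2 z 39.5 F dock -12.7 -3.7 0.1 tooly yaw 0.0947 w 0.4
```

```bash
python3 -m inch '[[[30,0,0,0,0,0,0],[30,50,0,0,0,0,0],[30,100,0,0,0,0,0],[30,150,0,0,0,0,0],[30,179,0,0,0,0,0],[24,179,0,0,0,0,0],[19,179,0,0,0,0,0],[17,179,0,0,0,0,0],[16,179,0,0,0,0,0],[15,179,0,0,0,0,0],[14,179,0,0,0,0,0],[13,179,0,0,0,0,0],[12,179,0,0,0,0,0],[11,179,0,0,0,0,0],[10,179,0,0,0,0,0],[9,179,0,0,0,0,0],[8,179,0,0,0,0,0],[7,179,0,0,0,0,0],[6,179,0,0,0,0,0],[5,179,0,0,0,0,0]]]'; python3 d.py
```

```text
t: 19.6
ee_pos: [508.9, 149.7, 39.8]
orientation: [0.146, -3.129, 0.002]
ft_force: [-11.5, 1.8, 0.9]
width: 0.6
grasp_force: 5.6
t 19.6 tcp dock -84.6 93.6 z 39.8 F dock -11.3 2.8 0.9 tooly yaw 0.093 w 0.6
```

```bash
python3 -m inch '[[[-1,0,0,0,0,0,0],[-2,0,0,0,0,0,0],[-3,0,0,0,0,0,0],[-4,0,0,0,0,0,0],[-5,0,0,0,0,0,0]]]'; python3 d.py;  python3 -m inch '[[[-1,0,0,0,0,0,0],[-2,0,0,0,0,0,0],[-3,0,0,0,0,0,0],[-4,0,0,0,0,0,0],[-5,0,0,0,0,0,0]]]'; python3 d.py
```

```text
t: 20.1
ee_pos: [513.2, 150.1, 39.6]
orientation: [0.145, -3.127, 0.002]
ft_force: [-13.6, 2.3, 1.9]
width: 0.7
grasp_force: 6.5
t 20.1 tcp dock -80.4 93.6 z 39.6 F dock -13.4 3.6 1.9 tooly yaw 0.0926 w 0.7
t: 20.6
ee_pos: [518.0, 150.7, 39.5]
orientation: [0.145, -3.127, 0.002]
ft_force: [-13.8, 1.7, 1.9]
width: -0.1
grasp_force: 6.8
t 20.6 tcp dock -75.5 93.7 z 39.5 F dock -13.6 3.0 1.9 tooly yaw 0.0925 w -0.1
```

```bash
python3 -m inch '[[[30,0,0,0,0,0,0],[30,-50,0,0,0,0,0],[30,-100,0,0,0,0,0],[30,-150,0,0,0,0,0],[30,-179,0,0,0,0,0],[24,-179,0,0,0,0,0],[19,-179,0,0,0,0,0],[17,-179,0,0,0,0,0],[16,-179,0,0,0,0,0],[15,-179,0,0,0,0,0],[14,-179,0,0,0,0,0],[13,-179,0,0,0,0,0],[12,-179,0,0,0,0,0],[11,-179,0,0,0,0,0],[10,-179,0,0,0,0,0],[9,-179,0,0,0,0,0],[8,-179,0,0,0,0,0],[7,-179,0,0,0,0,0],[6,-179,0,0,0,0,0],[5,-179,0,0,0,0,0]]]'; python3 d.py
```

```text
t: 22.6
ee_pos: [530.5, -25.5, 39.7]
orientation: [0.15, -3.128, -0.001]
ft_force: [-11.4, -2.9, 1.4]
width: 0.7
grasp_force: 5.8
t 22.6 tcp dock -79.7 -82.9 z 39.7 F dock -11.6 -1.8 1.4 tooly yaw 0.0961 w 0.7
```

```bash
python3 -m inch '[[[-1,0,0,0,0,0,0],[-2,0,0,0,0,0,0],[-3,0,0,0,0,0,0],[-4,0,0,0,0,0,0],[-5,0,0,0,0,0,0]]]'; python3 d.py;  python3 -m inch '[[[-1,0,0,0,0,0,0],[-2,0,0,0,0,0,0],[-3,0,0,0,0,0,0]]]'; python3 d.py
```

```text
t: 23.1
ee_pos: [534.6, -25.1, 39.5]
orientation: [0.151, -3.127, -0.001]
ft_force: [-13.3, -4.4, 0.8]
width: 0.3
grasp_force: 6.9
t 23.1 tcp dock -75.6 -82.9 z 39.5 F dock -13.6 -3.1 0.8 tooly yaw 0.0966 w 0.3
t: 23.4
ee_pos: [537.1, -24.9, 39.4]
orientation: [0.151, -3.126, -0.001]
ft_force: [-13.8, -6.3, 1.4]
width: 0.4
grasp_force: 7.4
t 23.4 tcp dock -73.0 -82.9 z 39.4 F dock -14.3 -5.0 1.4 tooly yaw 0.0967 w 0.4
```

```bash
python3 -m inch '[[[30,0,0,0,0,0,0],[30,50,0,0,0,0,0],[30,100,0,0,0,0,0],[30,150,0,0,0,0,0],[30,178,0,0,0,0,0],[22,178,0,0,0,0,0],[17,178,0,0,0,0,0],[15,178,0,0,0,0,0],[14,178,0,0,0,0,0],[13,178,0,0,0,0,0],[12,178,0,0,0,0,0],[11,178,0,0,0,0,0],[10,178,0,0,0,0,0],[9,178,0,0,0,0,0],[8,178,0,0,0,0,0],[7,178,0,0,0,0,0],[6,178,0,0,0,0,0],[5,178,0,0,0,0,0],[4,178,0,0,0,0,0],[3,178,0,0,0,0,0]]]'; python3 d.py
```

```text
t: 25.4
ee_pos: [518.5, 149.6, 39.7]
orientation: [0.145, -3.128, 0.002]
ft_force: [-13.0, 1.2, 1.4]
width: 0.3
grasp_force: 6.2
t 25.4 tcp dock -75.1 92.6 z 39.7 F dock -12.8 2.4 1.4 tooly yaw 0.0929 w 0.3
```

```bash
python3 -m inch '[[[-1,0,0,0,0,0,0],[-2,0,0,0,0,0,0],[-3,0,0,0,0,0,0]]]'; python3 d.py
```

```text
t: 25.7
ee_pos: [520.8, 149.9, 39.5]
orientation: [0.145, -3.127, 0.003]
ft_force: [-14.2, 2.2, 1.3]
width: 0.6
grasp_force: 7.0
t 25.7 tcp dock -72.8 92.6 z 39.5 F dock -13.9 3.5 1.3 tooly yaw 0.0926 w 0.6
```

```bash
python3 -m inch '[[[-1,0,0,0,0,0,0],[-2,0,0,0,0,0,0]]]'; python3 d.py
```

```text
t: 25.9
ee_pos: [521.9, 149.8, 39.3]
orientation: [0.145, -3.125, 0.003]
ft_force: [-17.7, 0.1, 4.7]
width: 0.2
grasp_force: 8.9
t 25.9 tcp dock -71.7 92.5 z 39.3 F dock -17.6 1.7 4.7 tooly yaw 0.0925 w 0.2
```

```bash
python3 -m inch '[[[30,0,0,0,0,0,0],[30,-50,0,0,0,0,0],[30,-100,0,0,0,0,0],[30,-150,0,0,0,0,0],[30,-178,0,0,0,0,0],[20,-178,0,0,0,0,0],[14,-178,0,0,0,0,0],[12,-178,0,0,0,0,0],[11,-178,0,0,0,0,0],[10,-178,0,0,0,0,0],[9,-178,0,0,0,0,0],[8,-178,0,0,0,0,0],[7,-178,0,0,0,0,0],[6,-178,0,0,0,0,0],[5,-178,0,0,0,0,0],[4,-178,0,0,0,0,0]]]'; python3 d.py
```

```text
t: 27.5
ee_pos: [536.1, -25.1, 39.8]
orientation: [0.15, -3.128, -0.001]
ft_force: [-12.3, -2.7, 2.5]
width: 0.3
grasp_force: 6.3
t 27.5 tcp dock -74.0 -83.0 z 39.8 F dock -12.5 -1.6 2.5 tooly yaw 0.0959 w 0.3
```

```bash
python3 -m inch '[[[-1,0,0,0,0,0,0],[-2,0,0,0,0,0,0]]]'; python3 d.py
```

```text
t: 27.7
ee_pos: [537.7, -25.0, 39.7]
orientation: [0.15, -3.127, -0.001]
ft_force: [-13.6, -4.2, 1.1]
width: 0.4
grasp_force: 6.8
t 27.7 tcp dock -72.4 -83.0 z 39.7 F dock -13.9 -2.9 1.1 tooly yaw 0.096 w 0.4
```

```bash
python3 -m inch '[[[-1,0,0,0,0,0,0],[-2,0,0,0,0,0,0]]]'; python3 d.py;python3 -m inch '[[[-0.7,0,0,0,0,0,0]]]'; python3 d.py
```

```text
t: 27.9
ee_pos: [538.8, -24.8, 39.4]
orientation: [0.151, -3.125, -0.001]
ft_force: [-16.4, -3.3, 3.3]
width: 0.5
grasp_force: 8.3
t 27.9 tcp dock -71.3 -83.0 z 39.4 F dock -16.6 -1.7 3.3 tooly yaw 0.0962 w 0.5
t: 28.0
ee_pos: [538.8, -24.6, 39.3]
orientation: [0.15, -3.124, -0.001]
ft_force: [-18.3, -4.8, 3.8]
width: 0.7
grasp_force: 9.0
t 28.0 tcp dock -71.3 -82.8 z 39.3 F dock -18.7 -3.1 3.8 tooly yaw 0.0962 w 0.7
```

```bash
python3 -m inch '[[[25,0,0,0,0,0,0],[25,50,0,0,0,0,0],[25,100,0,0,0,0,0],[25,150,0,0,0,0,0],[25,178,0,0,0,0,0],[16,178,0,0,0,0,0],[11,178,0,0,0,0,0],[9,178,0,0,0,0,0],[8,178,0,0,0,0,0],[7,178,0,0,0,0,0],[6,178,0,0,0,0,0],[5,178,0,0,0,0,0],[4,178,0,0,0,0,0],[3,178,0,0,0,0,0],[2.5,178,0,0,0,0,0],[2,178,0,0,0,0,0]]]'; python3 d.py
```

```text
t: 29.6
ee_pos: [521.8, 149.0, 39.5]
orientation: [0.144, -3.127, 0.003]
ft_force: [-13.4, 1.0, 2.4]
width: 0.3
grasp_force: 6.7
t 29.6 tcp dock -71.9 91.7 z 39.5 F dock -13.3 2.3 2.4 tooly yaw 0.0918 w 0.3
```

```bash
python3 -m inch '[[[-0.5,0,0,0,0,0,0],[-1,0,0,0,0,0,0]]]'; python3 d.py
```

```text
t: 29.8
ee_pos: [522.4, 149.1, 39.4]
orientation: [0.143, -3.126, 0.003]
ft_force: [-15.2, 0.0, 3.3]
width: 0.8
grasp_force: 7.5
t 29.8 tcp dock -71.2 91.7 z 39.4 F dock -15.2 1.5 3.3 tooly yaw 0.0917 w 0.8
```

```bash
python3 -m inch '[[[-0.5,0,0,0,0,0,0],[-1,0,0,0,0,0,0],[-1,0,0,0,0,0,0]]]'; python3 d.py
```

```text
t: 30.1
ee_pos: [522.4, 148.8, 39.2]
orientation: [0.143, -3.124, 0.004]
ft_force: [-15.7, -0.6, 4.0]
width: 0.3
grasp_force: 8.3
t 30.1 tcp dock -71.3 91.5 z 39.2 F dock -15.7 0.9 4.0 tooly yaw 0.0918 w 0.3
```

```bash
python3 -m inch '[[[25,0,0,0,0,0,0],[25,-50,0,0,0,0,0],[25,-100,0,0,0,0,0],[25,-150,0,0,0,0,0],[25,-178,0,0,0,0,0],[16,-178,0,0,0,0,0],[10,-178,0,0,0,0,0],[8,-178,0,0,0,0,0],[7,-178,0,0,0,0,0],[6,-178,0,0,0,0,0],[5,-178,0,0,0,0,0],[4,-178,0,0,0,0,0],[3,-178,0,0,0,0,0],[2,-178,0,0,0,0,0],[1.5,-178,0,0,0,0,0],[1,-178,0,0,0,0,0]]]'; python3 d.py
```

```text
t: 31.7
ee_pos: [539.1, -24.5, 39.6]
orientation: [0.151, -3.126, -0.001]
ft_force: [-15.0, -2.2, 3.5]
width: 0.7
grasp_force: 7.7
t 31.7 tcp dock -71.0 -82.7 z 39.6 F dock -15.1 -0.8 3.5 tooly yaw 0.0964 w 0.7
```

```bash
python3 -m inch '[[[-0.5,0,0,0,0,0,0],[-0.5,0,0,0,0,0,0]]]'; python3 d.py
```

```text
t: 31.9
ee_pos: [539.0, -24.4, 39.5]
orientation: [0.151, -3.125, -0.001]
ft_force: [-14.8, -2.2, 3.8]
width: 0.5
grasp_force: 7.6
t 31.9 tcp dock -71.1 -82.6 z 39.5 F dock -14.9 -0.8 3.8 tooly yaw 0.0964 w 0.5
```

```bash
python3 -m inch '[[[25,0,0,0,0,0,0],[25,50,0,0,0,0,0],[25,100,0,0,0,0,0],[25,150,0,0,0,0,0],[25,178,0,0,0,0,0],[16,178,0,0,0,0,0],[10,178,0,0,0,0,0],[8,178,0,0,0,0,0],[7,178,0,0,0,0,0],[6,178,0,0,0,0,0],[5,178,0,0,0,0,0],[4,178,0,0,0,0,0],[3,178,0,0,0,0,0],[2,178,0,0,0,0,0],[1,178,0,0,0,0,0],[0.5,178,0,0,0,0,0],[0,178,0,0,0,0,0],[0,178,0,0,0,0,0]]]'; python3 d.py
```

```text
t: 33.7
ee_pos: [522.4, 149.7, 39.5]
orientation: [0.145, -3.125, 0.003]
ft_force: [-15.4, -0.7, 3.1]
width: 0.9
grasp_force: 7.6
t 33.7 tcp dock -71.2 92.3 z 39.5 F dock -15.4 0.7 3.1 tooly yaw 0.0929 w 0.9
```

```bash
python3 -m inch '[[[-0.5,0,0,0,0,0,0],[30,0,0,0,0,0,0],[30,-50,0,0,0,0,0],[30,-50,-50,0,0,0,0],[30,-50,-80,0,0,0,0],[30,-50,-80,0,0,0,0]]]';python3 - <<'E'
from h import *
im=snap('side','side2.png'); t=snap('top','top4.png'); w=snap('wrist','wr4.png')
B=lambda f:cv2.cvtColor(f,cv2.COLOR_RGB2BGR)
a=cv2.resize(B(t['frame'])[190:305,285:445],(400,288),interpolation=cv2.INTER_CUBIC)
b=cv2.resize(B(im['frame'])[190:285,245:375],(400,292),interpolation=cv2.INTER_CUBIC)
c=cv2.resize(B(w['frame']),(400,300))
o=np.zeros((592,800,3),np.uint8);o[:288,:400]=a;o[:292,400:]=b;o[292:592,:400]=c;cv2.imwrite('pics/c4.png',o)
E
```

```text
t: 34.3
ee_pos: [507.0, 98.5, 125.0]
orientation: [-0.145, 3.13, 0.001]
ft_force: [0.6, 0.3, 0.1]
width: 0.4
grasp_force: 0.0
```

View pics/c4.png

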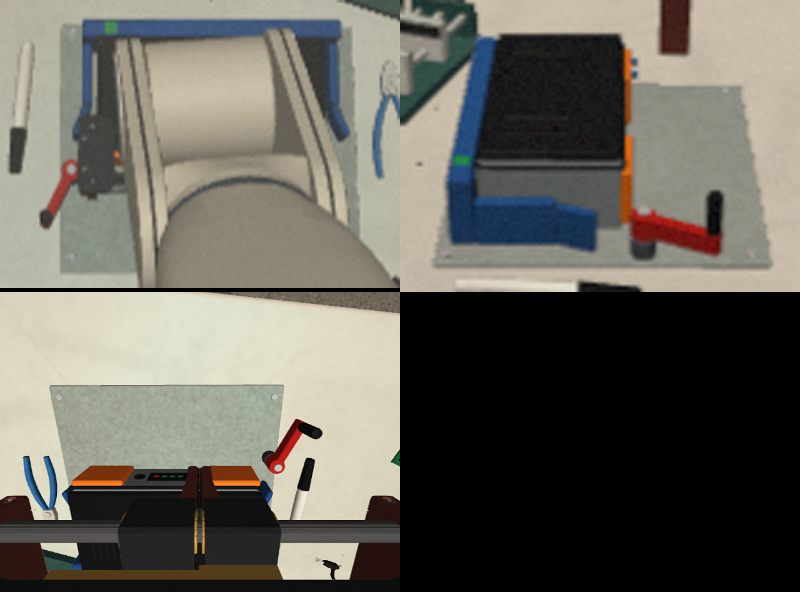

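```bash
python3 d.py; python3 -m inch '[[[20,50,0,0,0,0,0],[29,100,0,0,0,0,0],[29,147,0,0,0,0,0],[29,147,0,0,0,0,0],[29,147,40,0,0,0,0],[29,147,56,0,0,0,0],[29,147,56,0,0,0,0],[29,147,56,0,0,0,0]]]'; python3 d.py
python3 - <<'E'
from h import *
w=snap('wrist','wr5.png'); t=snap('top','top5.png'); im=snap('side','side5.png')
B=lambda f:cv2.cvtColor(f,cv2.COLOR_RGB2BGR)
o=np.zeros((592,800,3),np.uint8)
o[:288,:400]=cv2.resize(B(t['frame'])[190:305,285:445],(400,288),interpolation=cv2.INTER_CUBIC)
o[:292,400:]=cv2.resize(B(im['frame'])[190:285,245:375],(400,292),interpolation=cv2.INTER_CUBIC)
o[292:592,:400]=cv2.resize(B(w['frame']),(400,300));cv2.imwrite('pics/c5.png',o)
E
```

```text
t 34.45 tcp dock -94.8 43.3 z 120.9 F dock -0.1 -0.1 0.1 tooly yaw 0.0936 w 0.5
t: 35.25
ee_pos: [460.4, 242.0, 64.4]
orientation: [0.147, -3.136, 0.002]
ft_force: [0.4, -0.1, 0.4]
width: 0.7
grasp_force: 0.0
t 35.25 tcp dock -124.2 190.1 z 64.4 F dock 0.4 -0.1 0.4 tooly yaw 0.0939 w 0.7
```

View pics/c5.png

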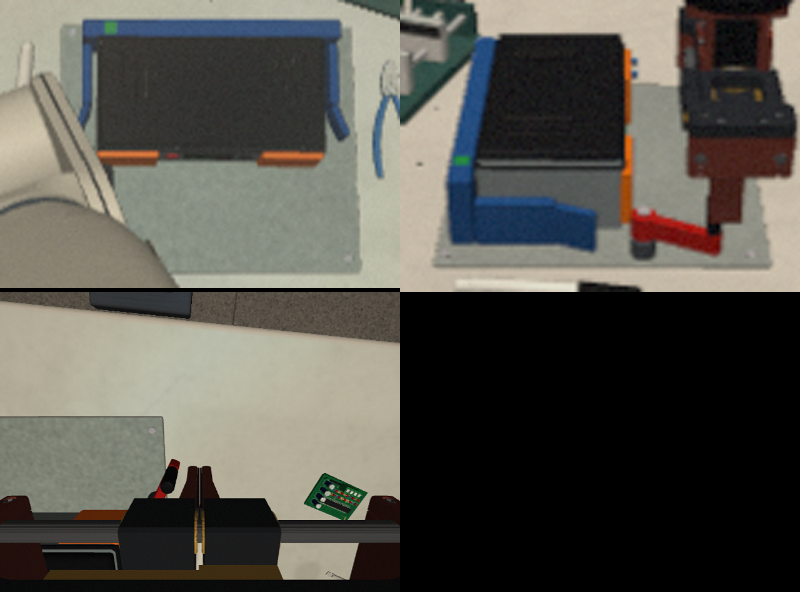

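Run:
```python
from h import *
B=lambda f:cv2.cvtColor(load(f)['frame'],cv2.COLOR_RGB2BGR)
w=B('wr4.png')[268:312,100:440]; t=B('top5.png')[190:265,310:435]
a=cv2.resize(w,(800,104),interpolation=cv2.INTER_CUBIC); b=cv2.resize(t,(800,480),interpolation=cv2.INTER_CUBIC)
cv2.imwrite('pics/c6.png',np.vstack([a,b]))
```

```text
(no output)
```

View pics/c6.png

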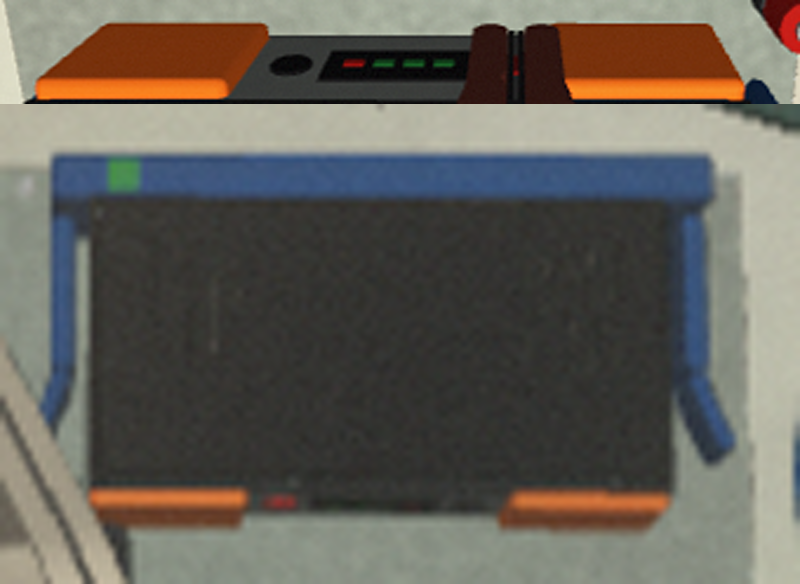

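```bash
python3 -m inch '[[[-5,0,-4,0,0,0,0],[-5.6,-6,-4,0,0,0,0],[-4,-13,-4,0,0,0,0],[-2,-18,-4,0,0,0,0],[-1,-25,-4,0,0,0,0],[-0.2,-32.6,-4,0,0,0,0],[-0.6,-37,-4,0,0,0,0],[-1,-42,-4,0,0,0,0],[-2.3,-47,-4,0,0,0,0],[-3.6,-52,-4,0,0,0,0],[-5.5,-56,-4,0,0,0,0],[-7.7,-60.6,-4,0,0,0,0],[-10.5,-64.6,-4,0,0,0,0],[-13.3,-68.6,-4,0,0,0,0],[-18.7,-74.2,-4,0,0,0,0],[-18.7,-74.2,-4,0,0,0,0]]]'; python3 d.py
```

```text
t: 37.0
ee_pos: [485.2, 168.8, 69.4]
orientation: [0.147, -3.135, 0.002]
ft_force: [-4.6, -4.9, 10.6]
width: 0.3
grasp_force: 5.3
t 37.0 tcp dock -106.4 114.9 z 69.4 F dock -5.1 -4.4 10.6 tooly yaw 0.094 w 0.3
```

```bash
python3 -m inch '[[[0,6,0,0,0,0,0],[0,12,0,0,0,0,0],[0,12,0,0,0,0,0]]]'; python3 d.py;  python3 - <<'E'
from h import *
w=snap('wrist','wr7.png'); t=snap('top','top7.png'); im=snap('side','side7.png')
B=lambda f:cv2.cvtColor(f,cv2.COLOR_RGB2BGR)
o=np.zeros((592,800,3),np.uint8)
o[:288,:400]=cv2.resize(B(t['frame'])[190:305,285:445],(400,288),interpolation=cv2.INTER_CUBIC)
o[:292,400:]=cv2.resize(B(im['frame'])[190:285,245:375],(400,292),interpolation=cv2.INTER_CUBIC)
o[292:592,:]=cv2.resize(B(w['frame'])[240:480],(800,300));cv2.imwrite('pics/c7.png',o)
E
```

```text
t: 37.3
ee_pos: [484.2, 181.8, 69.2]
orientation: [0.148, -3.136, 0.001]
ft_force: [-2.8, -0.4, 4.9]
width: 0.4
grasp_force: 2.5
t 37.3 tcp dock -106.2 127.9 z 69.2 F dock -2.8 -0.2 4.9 tooly yaw 0.0943 w 0.4
```

View pics/c7.png

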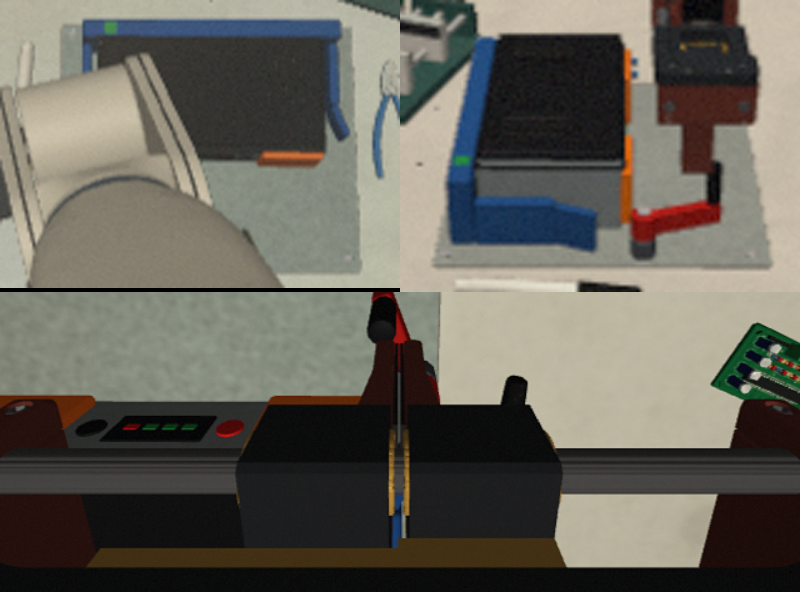

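Side crop shows the finger beside the pin: it slipped off to the pin's +x side, with the bar only part-way round. Measuring the pin.

Run:
```python
from h import *
D=np.array([602.0,64.5,.0945]);c,s=np.cos(D[2]),np.sin(D[2])
def dk(P): d=P[:2]-D[:2]; return [round(c*d[0]+s*d[1],1),round(-s*d[0]+c*d[1],1)]
a=load('side7.png');w=load('wr7.png')
print('side',dk(px(a,347.7,243,74)))
print('wr',dk(px(w,382*.8,240+(336-292)*.8,74)))
for th in range(160,240,10):
    t=np.radians(th);P=tf(D,[[-68+56*np.cos(t),138+56*np.sin(t),74]])
    print(th,proj(a,P),proj(w,P))
```

```text
side [np.float64(-122.2), np.float64(120.0)]
wr [np.float64(-119.0), np.float64(122.3)]
160 [[348.1 251.4]] [[374.7 272.1]]
170 [[348.9 249.2]] [[356.2 267.4]]
180 [[349. 247.]] [[336.9 265.9]]
190 [[348.3 244.8]] [[317.5 267.5]]
200 [[347.  242.7]] [[298.8 272.2]]
210 [[344.9 240.8]] [[281.6 279.8]]
220 [[342.3 239.1]] [[266.3 290. ]]
230 [[339.2 237.7]] [[253.6 302.2]]
```

```bash
python3 -m inch '[[[0,0,-40,0,0,0,0],[14,22,-40,0,0,0,0],[14,26,-40,0,0,0,0],[14,26,-40,0,0,0,0],[14,26,0,0,0,0,0],[14,26,0,0,0,0,0],[14,20,0,0,0,0,0],[14,14,0,0,0,0,0],[14,10,0,0,0,0,0],[13,6,0,0,0,0,0],[12,2,0,0,0,0,0],[12,-2,0,0,0,0,0],[12,-6,0,0,0,0,0],[12,-9,0,0,0,0,0],[12,-9,0,0,0,0,0]]]'; python3 d.py
python3 - <<'E'
from h import *
snap('side','side8.png')
B=cv2.cvtColor(load('side8.png')['frame'],cv2.COLOR_RGB2HSV)[190:285,245:375]
m=((B[...,0]<6)|(B[...,0]>174))&(B[...,1]>170)&(B[...,2]>90)
y,x=np.nonzero(m);print(x.min()+245,x.max()+245,y.min()+190,y.max()+190,m.sum()); i=x>x.max()-4;print(y[i].mean()+190)
E
```

```text
t: 38.95
ee_pos: [475.3, 172.3, 69.7]
orientation: [-0.148, 3.136, 0.0]
ft_force: [2.1, 0.7, 5.3]
width: 0.5
grasp_force: 2.5
t 38.95 tcp dock -116.0 119.3 z 69.7 F dock 2.1 0.5 5.3 tooly yaw 0.0941 w 0.5
320 347 255 267 195
257.75
```

Run:
```python
from h import *
D=np.array([602.0,64.5,.0945]);a=load('side7.png')
for z in (45,50,55,65,74): print(z,proj(a,tf(D,[[-106.2,127.9,z],[-106.2,141,z],[-116,141,z],[-96,141,z]])).tolist())
B=cv2.cvtColor(load('side8.png')['frame'],cv2.COLOR_RGB2GRAY)[222:270,318:362]
for r in B: print(''.join('#' if v<45 else '+' if v<75 else '-' if v<110 else '.' for v in r))
a=load('side8.png')
for th in range(190,250,10):
    t=np.radians(th);print(th,proj(a,tf(D,[[-68+56*np.cos(t),138+56*np.sin(t),74],[-68+56*np.cos(t),138+56*np.sin(t),40]])).tolist())
print(proj(a,tf(D,[[-126,132.8,50.7],[-106,132.8,50.7]])))
```

```text
45 [[340.5, 255.5], [340.8, 258.6], [345.1, 258.6], [336.3, 258.5]]
50 [[340.5, 253.7], [340.8, 256.7], [345.1, 256.7], [336.4, 256.7]]
55 [[340.6, 251.8], [340.9, 254.8], [345.2, 254.8], [336.4, 254.8]]
65 [[340.8, 248.1], [341.1, 251.1], [345.4, 251.1], [336.6, 251.1]]
74 [[340.9, 244.7], [341.2, 247.7], [345.5, 247.7], [336.7, 247.6]]
+-.............-++++++#+#++++###++++#+++++++
--.............-#+++++#+#++++#+#++++++#+#+++
+-.............-##++++++##+##+#+++##++++++++
--.............-#+++++##++###+####+###++++++
--.............-##++#####++++++#+++##+++++##
+-.............-+++++++##+####++++++++++++++
+-..............------+##########-------....
+-....................-+#########...........
-.....................-+#########...........
-.....................-+########+...........
-.....................-+########+...........
-.....................-#########+...........
......................-#########+...........
-.....................-#########+...........
......................-#########+...........
......................-#++####+#-...........
......................-#########-.......
[... 952 characters left out ...]
+++---+++++#++++####++###+++..............
--++++++++#+#+++++++#++++++---..............
--+++++++###++++++#++++---..................
..+#++++#+#+###++++---......................
..++#+++++##+++---..........................
..++#++++#+---..............................
..-+++++##-.................................
..-+++++++..................................
..++++++++..................................
..+++++++#..................................
190 [[348.3, 244.8], [347.7, 257.5]]
200 [[347.0, 242.7], [346.4, 255.3]]
210 [[344.9, 240.8], [344.4, 253.4]]
220 [[342.3, 239.1], [341.8, 251.6]]
230 [[339.2, 237.7], [338.8, 250.1]]
240 [[335.7, 236.5], [335.3, 248.9]]
[[349.3 254.6]
 [340.6 254.6]]
```

Run:
```python
from h import *
D=np.array([602.0,64.5,.0945]);print(ctrl.tcp_to_tips)
a=load('side5.png')
for z in (45,55,65,74): print(z,proj(a,tf(D,[[-134,203.6,z],[-114,203.6,z],[-124,190,z],[-124,177,z]])).tolist())
B=cv2.cvtColor(a['frame'],cv2.COLOR_RGB2GRAY)[240:275,330:362]
for r in B: print(''.join('#' if v<45 else '+' if v<75 else '-' if v<110 else '.' for v in r))
```

```text
19.0
45 [[355.1, 274.0], [345.9, 274.0], [350.1, 270.5], [349.6, 267.2]]
55 [[355.4, 270.1], [346.1, 270.1], [350.3, 266.7], [349.8, 263.4]]
65 [[355.6, 266.2], [346.2, 266.2], [350.5, 262.8], [350.0, 259.6]]
74 [[355.8, 262.7], [346.4, 262.7], [350.6, 259.3], [350.2, 256.1]]
........-++++++##+#+#++++++#+++#
........-+++++++#+++++##+#+++#++
........-+++++++#++++####+++++++
........-#++++++##++++++#+++#+#+
........-+#+++#+++++##+++#+#+##+
........-+#+++#++#+#+##+#++#++#+
........-+#+++##+++#++++#++++#++
.........-+---++##++++####+++++-
...............-##########+-....
...............-#+#######++.....
...............-##########-.....
...............-##+##+####-.....
...............-##########-.....
...............+##########-.....
..............-#####+#####-.....
..............-########+##-.....
..............-+##########-.....
..............-#+##+###+##......
..............-++###+####+......
..............-####++#++##......
-.............-##+++#+##++......
+----.........-##+#+####++......
+++++---......-####++-----......
+++++++++----.-####-............
+#+++++++++++-+####-............
+++#+++++++++++####+............
++#++#+++++++++####-............
#####++#++#+++###++-............
-++++++#+#+#+++##+#-............
..---++++++++++#+##-............
.....----+++#+#++##-............
.........---++++#++-............
.............---++-.............
.................-..............
................................
```

The finger projection and upward force show the closed tips sit about at the pin's top, not 19 mm below the TCP. So I'll lower the tool ~20 mm, beside the pin, and push again.

```bash
python3 -m inch '[[[0,0,-15,0,0,0,0],[2,40,-15,0,0,0,0],[2,40,-15,0,0,0,0],[2,40,20,0,0,0,0],[2,40,20,0,0,0,0],[2,40,20,0,0,0,0]]]'; python3 d.py; python3 -m inch '[[[0,-8,0,0,0,0,0],[0,-16,0,0,0,0,0],[0,-22,0,0,0,0,0],[0,-25,0,0,0,0,0],[0,-28,0,0,0,0,0],[0,-31,0,0,0,0,0],[0,-34,0,0,0,0,0],[0,-37,0,0,0,0,0],[0,-39,0,0,0,0,0],[0,-39,0,0,0,0,0]]]'; python3 d.py
python3 - <<'E'
from h import *
a=snap('side','side9.png')
B=cv2.cvtColor(a['frame'],cv2.COLOR_RGB2GRAY)[222:270,318:362]
for r in B: print(''.join('#' if v<45 else '+' if v<75 else '-' if v<110 else '.' for v in r))
E
```

```text
t: 39.6
ee_pos: [467.2, 211.2, 48.5]
orientation: [0.148, -3.135, 0.002]
ft_force: [-0.1, -0.1, -0.3]
width: 0.7
grasp_force: 0.0
t 39.6 tcp dock -120.3 158.8 z 48.5 F dock -0.1 -0.1 -0.3 tooly yaw 0.0943 w 0.7
t: 40.6
ee_pos: [472.2, 173.0, 49.1]
orientation: [0.148, -3.138, 0.0]
ft_force: [1.3, 0.9, 1.3]
width: 0.5
grasp_force: 0.6
t 40.6 tcp dock -119.0 120.3 z 49.1 F dock 1.4 0.8 1.3 tooly yaw 0.0941 w 0.5
--.............-############################
--.............-+###########################
--..............-###########################
--..............-###########################
--..............-##++#++#++++##+#+++##+##+##
--..............-##+++#+##+##++#+#+###++##++
+-..............-+#+++++++#+++++++#++++#+++#
+-..............-++++++++#+++#+#+#+#+#+##+#+
-...............-+++++#+#+++++++++###+##++++
-...............-++++++#+#++##++++#+##++#+++
-...............-#++++++##+++#+++++##+##++++
-...............-+#+++++#++#++++####++#+++++
................-#++++#++#+++++++#++#++#++++
................-+#++#++#++##++++++##+++++##
................-+++++++#+++#+###+++++++++++
...........
[... 773 characters left out ...]
+++++#++-................
--...........---++++++++##+-................
--..........-++++++#####++#-................
---......--++++++#####++##+.................
----.....++++++#+#####+#++-.................
--++....--+++##+#++#+#+---..................
--+++---+++#++###+#++--.....................
--++++++++##+#++#++--.......................
--++#++++#+++##++--.........................
..+#+++++###++--............................
..++++++##++--..............................
..+++++++#-.................................
..-##++##+..................................
..-+++++++..................................
..++++++++..................................
..++++++++..................................
```

```bash
python3 -m inch '[[[0,5,0,0,0,0,0],[21,5,0,0,0,0,0],[21,5,0,0,0,0,0],[21,-25,0,0,0,0,0],[21,-25,0,0,0,0,0],[14,-25,0,0,0,0,0],[9,-25,0,0,0,0,0],[5,-25,0,0,0,0,0],[1,-26,0,0,0,0,0],[-3,-27,0,0,0,0,0],[-7,-28,0,0,0,0,0],[-11,-29,0,0,0,0,0],[-15,-30,0,0,0,0,0],[-19,-31,0,0,0,0,0],[-23,-32,0,0,0,0,0],[-27,-32,0,0,0,0,0],[-30,-32,0,0,0,0,0]]]'; python3 d.py
```

```text
t: 42.35
ee_pos: [505.9, 144.5, 49.3]
orientation: [-0.148, 3.137, 0.0]
ft_force: [-0.8, -1.8, 1.2]
width: 0.2
grasp_force: 0.7
t 42.35 tcp dock -88.1 88.7 z 49.3 F dock -1.0 -1.7 1.2 tooly yaw 0.0943 w 0.2
```

```bash
python3 -m inch '[[[-1,0,0,0,0,0,0],[-2,0,0,0,0,0,0],[-3,0,0,0,0,0,0],[-4,0,0,0,0,0,0],[-4,0,0,0,0,0,0]]]'; python3 d.py
```

```text
t: 42.85
ee_pos: [509.2, 144.6, 49.2]
orientation: [-0.148, 3.138, 0.0]
ft_force: [-1.6, -0.7, 1.3]
width: 0.1
grasp_force: 0.7
t 42.85 tcp dock -84.9 88.5 z 49.2 F dock -1.7 -0.6 1.3 tooly yaw 0.0942 w 0.1
```

```bash
python3 -m inch '[[[-1,0,0,0,0,0,0],[-2,0,0,0,0,0,0],[-3,0,0,0,0,0,0],[-3,0,0,0,0,0,0]]]'; python3 d.py
```

```text
t: 43.25
ee_pos: [509.5, 144.4, 48.9]
orientation: [0.147, -3.133, 0.001]
ft_force: [-8.1, -2.1, 7.1]
width: 0.1
grasp_force: 4.4
t 43.25 tcp dock -84.5 88.3 z 48.9 F dock -8.3 -1.3 7.1 tooly yaw 0.094 w 0.1
```

The bar is on its end stop (8 N, no more motion). I'll retreat and look.

```bash
python3 -m inch '[[[10,0,0,0,0,0,0],[40,0,0,0,0,0,0],[60,0,0,0,0,0,0],[60,0,-50,0,0,0,0],[60,50,-100,0,0,0,0],[60,100,-150,0,0,0,0],[60,150,-150,0,0,0,0],[60,200,-150,0,0,0,0],[60,250,-150,0,0,0,0],[60,300,-150,0,0,0,0],[60,300,-150,0,0,0,0],[60,300,-150,0,0,0,0]]]'; python3 d.py
python3 - <<'E'
from h import *
t=snap('top','top9.png'); s=snap('side','side10.png')
B=lambda f:cv2.cvtColor(f,cv2.COLOR_RGB2BGR)
a=cv2.resize(B(t['frame'])[190:305,285:445],(460,330),interpolation=cv2.INTER_CUBIC)
b=cv2.resize(B(s['frame'])[190:285,245:375],(340,248),interpolation=cv2.INTER_CUBIC)
c=cv2.resize(B(t['frame']),(360,270))
o=np.zeros((600,800,3),np.uint8);o[:330,:460]=a;o[:248,460:]=b;o[330:,:360]=c
d=B(t['frame'])[235:265,295:350];o[340:580,365:800]=cv2.resize(d,(435,240),interpolation=cv2.INTER_CUBIC);cv2.imwrite('pics/c9.png',o)
E
```

```text
t: 44.45
ee_pos: [423.8, 442.2, 199.5]
orientation: [-0.154, 3.135, 0.005]
ft_force: [1.0, -0.9, 0.4]
width: 0.6
grasp_force: 0.0
t 44.45 tcp dock -141.8 392.9 z 199.5 F dock 0.9 -1.0 0.4 tooly yaw 0.098 w 0.6
```

View pics/c9.png

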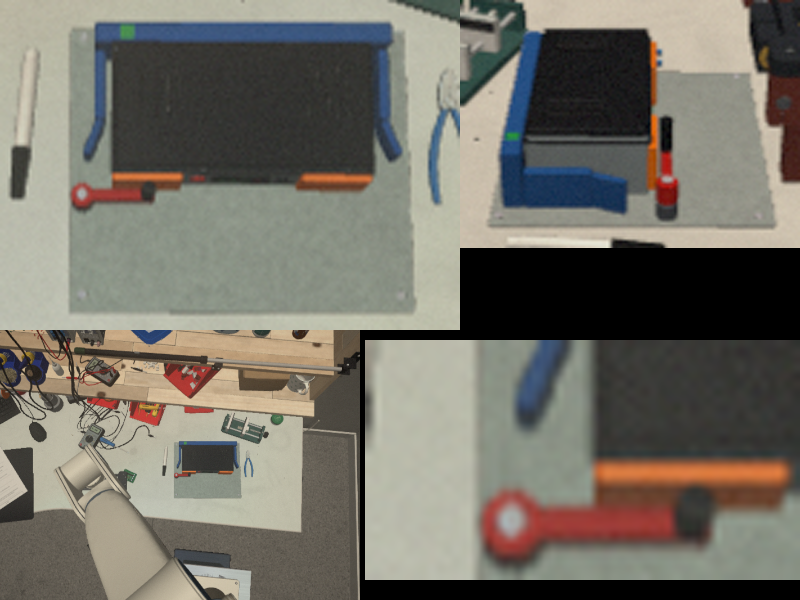

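The pack sits square against the wall: both buffers are at the same row, about y=182 in the top crop. The catch bar lies parallel across the left buffer, from (82,195) to (148,190). The other items have not moved and the arm is clear, so I'm handing in.

```bash
python3 -c "
from workcell import ctrl; print(ctrl.close_job())"
```

```text
the job is handed in; nothing more can be done
None
```

The job is handed in at about 44 s: the pack is home against the back wall, judged from the pictures and the force at both corners since the contacts can't be read directly, and the red catch is shut on its end stop. The highest push I read was about 19.6 N (forces were sampled only at the end of each move), the fingertips briefly pressed on top of the catch pin at up to about 11 N before I lowered the tool, and the other items are where they were.

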